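Lay the dose vials stopper-first in the drawer tray and lock the drawer

ROBOT

A 6-joint arm with a two-finger parallel gripper is mounted at the origin on the work surface. World frame = base frame: x ahead of the robot, y to its left, z up, the work surface at z = 0. Lengths are in mm, angles in rad, forces in N, time in s.
With the tool pointing down it reaches from about 200 to 875 mm from the base axis. Payload 3.4 kg.
Tool frame: the origin (TCP) lies between the finger pads; the fingertips stand ahead of it and the grasp point (between the pads) lies 5 mm behind it (manip.tcp_to_tips is the z of the fingertips in the tool frame, in mm); z points along the fingers, y is the line along which they close (so a half turn about z gives the same grasp; the last joint's range is limited). The gripper opens to 94 mm and grips with 3 to 60 N. Pads are 16 mm wide; open, the fingers measure 119 mm over their backs; the gripper's body (75 mm by 177 mm) begins 78 mm behind the grasp point.
Start: joints at [1.178, 0.276, 1.505, -0, 1.361, -0.121], TCP at [154.384, 553.922, 219.493] pointing down, gripper open.
Joint ranges: [-2.89, 2.89], [-0.75, 2.08], [0.22, 2.7], [-1.18, 4.32], [0.11, 2.71], [-2.7, 2.7]. Speed limits (rad/s): [2.57, 2.57, 3.14, 3.14, 3.14, 3.14].

INTERFACE

Orientations are given as a 3x3 rotation matrix whose columns are the frame's x, y, z axes.
In Python, from rig import manip gives the robot as it stands. Calls block until the motion is done:
- manip.goto(position, orientation): joint-space move of the TCP to a pose.
- manip.movel(position, frame=None, vel=150, guard=None): straight line of the TCP; frame=None keeps the orientation; vel is the mean speed in mm/s. With guard (N) it stops when the force on the tool has changed by that much, and returns True; else False.
- manip.move_j(angles): joint-space move.
- manip.let_go() and manip.grab(force=None): open the fingers fully, or close them until they stop; force is the grip in N (None keeps the last).
- manip.wait(seconds).
- manip.ik(position, orientation): joint angles nearest the present ones, or None.
- manip.read_camera(name): name is "scene" or "top" or "wrist"; returns a dict with "color" (420x560x3 uint8, blue, green, red), "fx", "fy", "cx", "cy" (pixels), "k1" (the pictures are not rectified: a ray, as slopes to the right and down, at radius r is drawn at 1 + k1 r^2 times it, then the intrinsics apply), "R" (3x3) and "t" (3): a world point X has camera coordinates R X + t; the wrist camera has in their place "mount" (4x4, takes a point from camera to tool coordinates, whose origin is the TCP and whose axes are the flange's). Camera axes: x right, y down, z forward; pixel columns grow to the right and rows downward; lengths in mm; the calibration is good to about 2 mm. A picture is of the moment at which its call begins: read the wrist's pose just before it. There is no depth.
A pose or a line that the arm cannot do raises manip.IKError and nothing moves.
- manip.job_done(): hands the job in; it is judged then, once.
Trained networks look in the newest picture that a camera, given by its name, has taken for a name from the list of things; names that differ only in an ending like _2 or _b are one class to them, and where a whole thing is asked for, a point or a joint stands for the part that bears it (a point fixed in the world has none). Each returns a list of dicts, best first, with "score" (0 to 1); they miss things now and then, are a little off and sometimes report something else, mostly with a low value. They report only what shows in the picture. A call takes as long as a camera call. They do not tell look-alikes from the thing itself.
- manip.boxes_of(camera, name): "position" ([column, row] in pixels, amid what is visible of it).
- manip.outline_of(camera, name): "mask" (420x560 bool, what is visible of it) and "position" ([column, row] in pixels, amid what is visible of it).
Readings, each from a call of its own:
- manip.read_time(): time.
- manip.read_q(): joint angles.
- manip.read_joint_velocities(): joint speeds.
- manip.read_joint_efforts(): joint torques, N m.
- manip.read_position(): TCP position.
- manip.read_ee_rot(): TCP orientation.
- manip.read_ft_force(): force on the tool from outside, world axes, zero at the start.
- manip.read_ft_torque(): the same for the moment, N m.
- manip.read_finger_gap(): opening from 0.0 (shut) to 1.0 (fully open).
- manip.read_finger_force(): force on a finger pad.
Only numpy, scipy, OpenCV 4.12 (cv2) and the standard library are available. Lean on these libraries where they do the work, as an engineer would, in place of code of your own. Each camera call takes 0.05 s, during which the arm holds its last target. There are 200 camera calls.

TASK

Lay the two stoppered bean vials flat in the two bays of the pulled-out drawer's tray, one in each (it does not matter which), both the same way round with the cork stopper in the wide end of the bay next to the drawer front. Then push the drawer fully shut, and after that flip the locking lever over until it lies level across the drawer front. Leave the cup, dosing tube, tamper and brush where they are.

Things in the scene. Friction and masses are not known exactly. Their poses are not given: they have to be found in the camera images.
- vial_a: loose bean vial lying flat on the counter: square steel bottle, wider flat cork stopper at one end (T-shape from above). 100 mm long in all, 26 mm high throughout, about 80 g. Steel 84 long x 28 mm wide, stopper 16 long x 42 mm wide. Origin: centre of the underside, halfway along the 100 mm; x runs from stopper (-50 to -34 mm) to closed steel end (+50 mm); z up; middle of the steel at x = +8 mm
- vial_b: the second vial, exactly like vial_a
- vial_a_stopper (a point): centre of vial_a's cork stopper (x = -42 mm, 13 mm above its underside)
- vial_b_stopper (a point): centre of vial_b's cork stopper, likewise
- bay_left (a point): left (+y) bay of the keyed tray in the drawer. Origin: on the tray floor (12 mm above the counter), middle of the bay; x points from the drawer front into the cabinet, z up. A properly laid vial's origin and axes match, stopper to the drawer front (-x). The bay is 108 mm long, from the front panel to a low stop bar; side wall 62 mm beyond its centre line, 22 mm above its floor
- bay_right (a point): the right bay, like bay_left, 84 mm from it. In each bay two pairs of small wooden ribs, 14 mm high and 33 mm apart, stand either side of the steel body at x = -30 to -18 mm and x = +36 to +50 mm, so the wide stopper fits only at the front; between them (x = -18 to +36 mm) the sides are open for fingers
- riser: low white lacquered drawer cabinet fixed on the counter, 220 deep (x) x 320 wide (y) x 75 mm high; origin: centre of its underside; front faces its -x, towards the robot, turned up to 0.2 rad. The space for the drawer is 50 mm high. Drawer front panel: 220 mm wide, top edge 58 mm above the counter, its face 18 mm ahead of the cabinet's front when shut
- drawer (a joint): how far the drawer is pulled out, m: 0 fully shut (against a stop), 0.135 fully out; it starts 0.115 to 0.135 out and slides with about 2 N of friction
- drawer_handle (a point): middle of the bar handle on the drawer front, 35 mm ahead of its face and 35 mm above the counter; a level steel bar about 70 mm long, parallel to the front, about 10 mm thick; same axes as the bays
- lever (a joint): steel locking lever on the cabinet's left (+y) front post, swinging in the plane of the front, rad: 0 leans 0.6 outward (left) of upright, 0.6 upright, 2.17 level, lying inward across the shut drawer's front, at its stop (locked). Starts at 0 to 0.5. Friction (1 N at the ball) holds it wherever left. Across, it blocks the drawer; on an open drawer's front it would catch
- lever_pivot (a point): the lever's pivot, 56 mm above the counter, 29 mm ahead of the cabinet's front and 132 mm left of its middle; the pivot axis is the cabinet's x
- lever_ball (a point): centre of the black ball (18 mm across) on the lever's end, 68 mm from the pivot; the arm is a 12 mm square bar
- cup: white ceramic espresso cup, 62 mm across, 55 mm high, standing on the cabinet; origin: centre of its foot
- dosing_tube: clear acrylic dosing tube, 58 mm across, 70 mm high, standing on the cabinet; origin: centre of its foot
- tamper: steel tamper, base 58 mm across, 90 mm high, standing on the counter; origin: centre of its foot
- brush: bristle brush with a dark wooden handle lying on the counter beside the cabinet; origin: on its underside
There are look-alikes about, which are no part of the job. Leave any blue or green look-alike of the vial_a alone.

How it is judged (in metres and radians):
On the way, in this order (a step that is already met when the one before it is completed fails the run):
1. both vials lie flat in the bays, stoppers to the drawer front, released, with the drawer still pulled out (((distance between vial_a and bay_left below 0.007 m and x of vial_a_stopper in the frame of bay_left below -0.03 m and angle between each of vial_a, vial_b's own z axis and vertical below 0.09 rad and distance between vial_b and bay_right below 0.007 m and x of vial_b_stopper in the frame of bay_right below -0.03 m) or (distance between vial_b and bay_left below 0.007 m and x of vial_b_stopper in the frame of bay_left below -0.03 m and angle between each of vial_b, vial_a's own z axis and vertical below 0.09 rad and distance between vial_a and bay_right below 0.007 m and x of vial_a_stopper in the frame of bay_right below -0.03 m)) and value of joint drawer above 0.03 m and contact force between the fingers and vial_a below 0.1 N and contact force between the fingers and vial_b below 0.1 N and linear speed of each of vial_a, vial_b below 0.02 m/s), for 0.2 s.
2. the drawer is fully shut with both vials in place, the lever not yet across it (((distance between vial_a and bay_left below 0.007 m and x of vial_a_stopper in the frame of bay_left below -0.03 m and angle between each of vial_a, vial_b's own z axis and vertical below 0.09 rad and distance between vial_b and bay_right below 0.007 m and x of vial_b_stopper in the frame of bay_right below -0.03 m) or (distance between vial_b and bay_left below 0.007 m and x of vial_b_stopper in the frame of bay_left below -0.03 m and angle between each of vial_b, vial_a's own z axis and vertical below 0.09 rad and distance between vial_a and bay_right below 0.007 m and x of vial_a_stopper in the frame of bay_right below -0.03 m)) and value of joint drawer below 0.006 m and value of joint lever below 1.5 rad), for 0.1 s.
At the end, for the whole second after the job is handed in: Each bay holds one vial, lying flat (within 0.09 rad) with its origin within 7 mm of the bay's, stopper towards the drawer front; the drawer is within 6 mm of shut; the lever is within 0.1 rad of level across the front; the vials are released and at rest (((distance between vial_a and bay_left below 0.007 m and x of vial_a_stopper in the frame of bay_left below -0.03 m and angle between each of vial_a, vial_b's own z axis and vertical below 0.09 rad and distance between vial_b and bay_right below 0.007 m and x of vial_b_stopper in the frame of bay_right below -0.03 m) or (distance between vial_b and bay_left below 0.007 m and x of vial_b_stopper in the frame of bay_left below -0.03 m and angle between each of vial_b, vial_a's own z axis and vertical below 0.09 rad and distance between vial_a and bay_right below 0.007 m and x of vial_a_stopper in the frame of bay_right below -0.03 m)) and value of joint drawer below 0.006 m and value of joint lever above 2.07 rad and contact force between the fingers and vial_a below 0.1 N and contact force between the fingers and vial_b below 0.1 N and linear speed of each of vial_a, vial_b below 0.02 m/s); the robot touches nothing.
It fails at once if the espresso cup is moved more than 25 mm (distance of cup from where it was at the start of the episode above 0.025 m).
It fails at once if the dosing tube is moved more than 25 mm (distance of dosing_tube from where it was at the start of the episode above 0.025 m).
It fails at once if the tamper is moved more than 25 mm (distance of tamper from where it was at the start of the episode above 0.025 m).
It fails at once if the brush is moved more than 25 mm (distance of brush from where it was at the start of the episode above 0.025 m).
It also fails if it takes over 72 s, if anything falls off the work surface, if the arm or the gripper's body presses on something with over 40 N, if the wrist force passes 120 N, or if a joint passes its speed limit or range.

## Working session

There is one attempt and no reset: what is moved stays moved. The work goes in short steps, each a Python script; the robot and the scene stay as the last script left them, time stands still between calls to the robot, and variables do not carry over. Pictures are saved under pics/ and viewed, at most 10 in all, crops included, and the job is handed in when it is done.

```bash
ls; mkdir -p pics
python3 - <<'E'
from rig import manip
import cv2,numpy as np
ims=[]
for c in ("scene","top"):
    d=manip.read_camera(c); cv2.imwrite(f"pics/{c}0.png",d["color"])
    print(c,{k:np.round(d[k],4).tolist() for k in d if k!="color"})
    for n in ("vial_a","drawer_handle","lever_ball","riser","cup","dosing_tube","tamper","brush","lever_pivot"):
        print(n,[(np.round(b["position"],1).tolist(),round(b["score"],2)) for b in manip.boxes_of(c,n)])
print(manip.tcp_to_tips,manip.read_time())
E
```

```text
pics
scene {'fx': 481.466, 'fy': 481.466, 'cx': 285.3548, 'cy': 210.6837, 'k1': -0.1209, 'R': [[0.5764, 0.8172, -0.0061], [0.6836, -0.4862, -0.5444], [-0.4478, 0.3096, -0.8388]], 't': [-256.7222, -388.5225, 1667.4663]}
vial_a [([224.9, 178.3], 0.91), ([184.9, 246.2], 0.88), ([366.3, 176.0], 0.86), ([188.7, 202.6], 0.8), ([155.7, 290.9], 0.77), ([225.6, 219.8], 0.76)]
drawer_handle [([301.3, 196.6], 0.83)]
lever_ball [([362.9, 185.4], 0.48)]
riser [([317.7, 238.7], 0.95)]
cup [([368.9, 245.4], 0.94), ([365.3, 173.6], 0.42)]
dosing_tube [([326.9, 269.2], 0.79), ([296.9, 195.5], 0.41), ([254.5, 271.1], 0.37)]
tamper [([252.9, 272.0], 0.74)]
brush [([404.6, 211.0], 0.9), ([365.5, 174.1], 0.64)]
lever_pivot [([322.4, 239.4], 0.93)]
top {'fx': 438.3313, 'fy': 438.3313, 'cx': 282.1483, 'cy': 200.6967, 'k1': 0.0143, 'R': [[0.0132, -0.9999, 0.001], [-0.979, -0.0131, -0.2036], [0.2036, 0.0017, -0.9791]], 't': [-97.3612, 594.2585, 1115.5175]}
vial_a [([299.6, 294.7], 0.95), ([323.7, 252.8], 0.78), ([171.2, 215.8], 0.75), ([426.5, 226.5], 0.71), ([351.6, 298.0], 0.67), ([377.0, 248.3], 0.56)]
drawer_handle [([249.2, 222.4], 0.68)]
lever_ball []
riser [([255.9, 173.6], 0.8)]
cup [([242.3, 120.9], 0.95)]
dosing_tube [([292.9, 126.8], 0.75)]
tamper [([174.5, 213.5], 0.55), ([337.5, 186.6], 0.54), ([252.1, 224.1], 0.5), ([171.3, 157.2], 0.48), ([195.1, 186.0], 0.25)]
brush [([172.9, 156.1], 0.65)]
lever_pivot [([239.9, 124.1], 0.34)]
14.0 1.0
```

Run:
```python
import cv2
cv2.imwrite("pics/top0c.png",cv2.resize(cv2.imread("pics/top0.png")[80:350,130:480],(778,600),interpolation=cv2.INTER_CUBIC))
cv2.imwrite("pics/scene0c.png",cv2.resize(cv2.imread("pics/scene0.png")[130:325,130:430],(800,520),interpolation=cv2.INTER_CUBIC))
```

```text
(no output)
```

View pics/top0c.png

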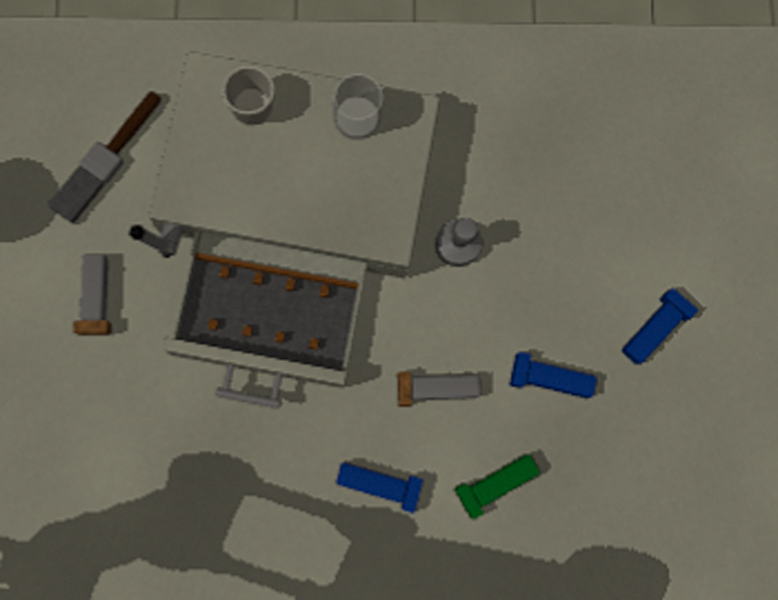

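View pics/scene0c.png

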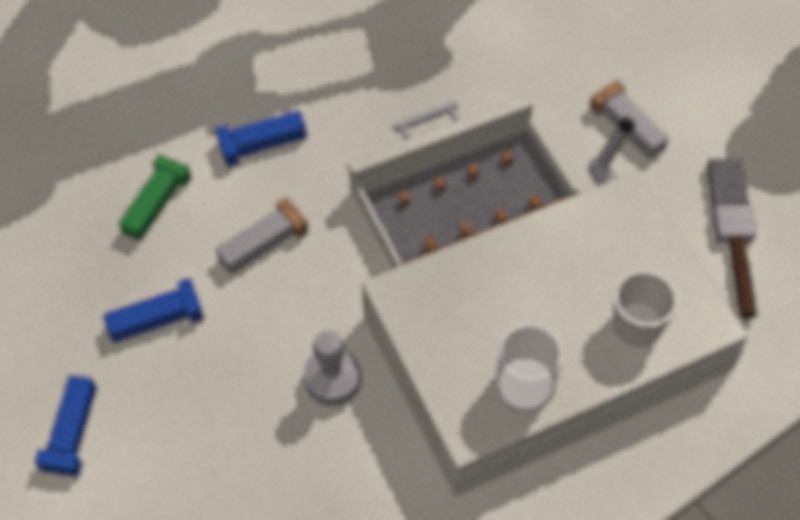

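The two real vials, steel with a tan cork, are in the top crop at (93,293), full (172,212), and at (440,387), full (328,254). The three blue ones and the green one are look-alikes. The lever leans outward with its ball at crop (137,232), the ribs show in the drawer, and the tamper is at (460,240).

```bash
cat > h.py <<'E'
from rig import manip
import cv2,numpy as np
from scipy.optimize import least_squares
def cam(d,pose=None):
    if "R" in d: return np.array(d["R"]),np.array(d["t"])
    p,Rt=pose; M=np.array(d["mount"]); Rw=Rt@M[:3,:3]; tw=Rt@M[:3,3]+p
    return Rw.T,-Rw.T@tw
def K(d): return np.array([[d["fx"],0,d["cx"]],[0,d["fy"],d["cy"]],[0,0,1.]]),np.array([d["k1"],0,0,0.])
def proj(X,d,RT):
    k,D=K(d); return cv2.projectPoints(np.array(X,float).reshape(-1,1,3),cv2.Rodrigues(RT[0])[0],RT[1],k,D)[0][:,0]
def unproj(px,z,d,RT):
    k,D=K(d); u=cv2.undistortPoints(np.array(px,float).reshape(-1,1,2),k,D)[:,0]
    R,t=RT; r=np.c_[u,np.ones(len(u))]@R; c=-R.T@t
    return c+r*((z-c[2])/r[:,2])[:,None]
def Rz(a): return np.array([[np.cos(a),-np.sin(a),0],[np.sin(a),np.cos(a),0],[0,0,1]])
def down(a):  # tool y at world yaw a+90deg, z down
    return Rz(a)@np.diag([1.,-1,-1])
def pose(): return np.array(manip.read_position()),np.array(manip.read_ee_rot())
def wrist(name):
    p=pose(); d=manip.read_camera("wrist"); cv2.imwrite(f"pics/{name}.png",d["color"]); return d,cam(d,p)
def rect_fit(src,dst):  # yaw,x,y with dst=Rz src + t
    s=src-src.mean(0); q=dst-dst.mean(0); a=np.arctan2((s[:,0]*q[:,1]-s[:,1]*q[:,0]).sum(),(s*q).sum())
    t=dst.mean(0)-Rz(a)[:2,:2]@src.mean(0); return a,t,np.linalg.norm((Rz(a)[:2,:2]@src.T).T+t-dst,axis=1)
E
python3 - <<'E'
from h import *
np.set_printoptions(precision=3,suppress=True)
d=manip.read_camera("top"); RT=cam(d)
c=lambda l:np.array(l)*0.45+[130,80]
print("riser",*rect_fit(np.array([[110,160],[-110,160],[-110,-160],[110,-160.]]),unproj(c([(188,52),(150,218),(410,268),(438,95)]),75,d,RT)[:,:2]))
r=unproj(c([(224,270),(258,278),(291,284),(325,291),(214,324),(249,330),(280,336),(316,343)]),24,d,RT)
ys=[62,22,-22,-62]; src=np.array([[43,y] for y in ys]+[[-24,y] for y in ys],float); print("ribs",*rect_fit(src,r[:,:2]))
print("panel top corners",unproj(c([(166,340),(346,385)]),58,d,RT))
for n in [(172,212),(328,254)]:
    m=min(manip.outline_of("top","vial_a"),key=lambda o:np.hypot(*(np.array(o["position"])-n)))
    ij=np.argwhere(m["mask"])[:,::-1]; w=unproj(ij,20,d,RT)[:,:2]; q=w-w.mean(0)
    print("vial",w.mean(0),np.linalg.svd(q,full_matrices=False)[2][0],len(ij))
print("ball",unproj(c([(137,232)]),110,d,RT))
w=manip.read_camera("wrist"); print(np.array(w["mount"]),w["fx"],w["cx"],w["cy"],w["k1"])
E
```

```text
riser -0.17056623955031427 [731.232 -36.445] [1.102 2.314 1.644 2.649]
ribs -0.1728817166382207 [543.953  -3.69 ] [3.462 0.798 1.645 2.024 1.036 2.893 2.23  2.906]
panel top corners [[ 506.004  114.572   58.   ]
 [ 455.346 -100.635   58.   ]]
vial [564.645 213.398] [-0.999 -0.036] 457
vial [ 457.453 -208.929] [ 0.086 -0.996] 406
ball [[625.294 145.264 110.   ]]
[[  -0.001   -0.972   -0.234   68.45 ]
 [   1.      -0.      -0.002   -1.205]
 [   0.002   -0.234    0.972 -165.212]
 [   0.       0.       0.       1.   ]] 299.27122156445466 274.7896088741216 214.2862191649932 -0.06612480357339123
```

Run:
```python
from h import *
for n,p,a in (("wR",(457,-209,150),-1.57),("wD",(530,-4,180),-0.17),("wL",(560,213,150),0)):
    try: manip.goto(p,down(a))
    except manip.IKError: manip.goto(p,down(a+np.pi)); print("flip",n)
    manip.wait(0.3); d,RT=wrist(n); np.savez(n,R=RT[0],t=RT[1],**{k:d[k] for k in("fx","fy","cx","cy","k1")})
    print(n,[(np.round(b["position"],1).tolist(),round(b["score"],2)) for b in manip.boxes_of("wrist","vial_a")],manip.read_q(),manip.read_time())
cv2.imwrite("pics/w3.png",cv2.resize(np.vstack([np.hstack([cv2.imread(f"pics/{n}.png") for n in("wL","wR")])]),(800,300)))
```

```text
wR [([277.9, 210.0], 0.97), ([392.5, 242.5], 0.83), ([261.0, 57.6], 0.68), ([388.7, 137.5], 0.66)] [-5.67141413e-01  2.18931883e-01  1.76706165e+00  2.35504063e-05
  1.15555305e+00  2.57328434e+00] 4.4917
wD [([457.7, 234.0], 0.89), ([80.7, 202.2], 0.7), ([539.9, 200.0], 0.61), ([381.6, 337.0], 0.5), ([487.4, 58.0], 0.47)] [-1.40028936e-01  2.34512563e-01  1.66468168e+00 -4.01858531e-05
  1.24255014e+00  1.60205338e+00] 5.8167
wL [([273.5, 205.6], 0.63)] [ 2.45996412e-01  3.56258159e-01  1.56251943e+00 -4.85281575e-05
  1.22246534e+00  1.81815632e+00] 7.1
```

View pics/w3.png

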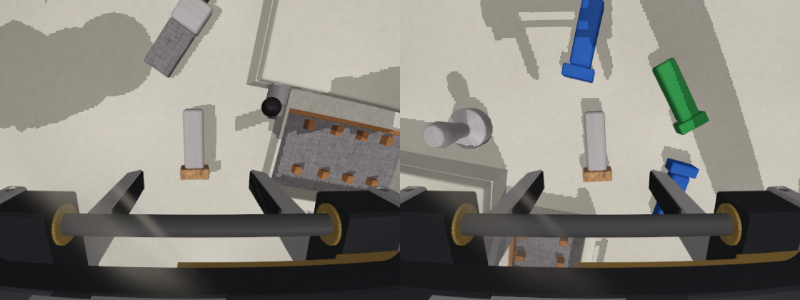

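View pics/wD.png

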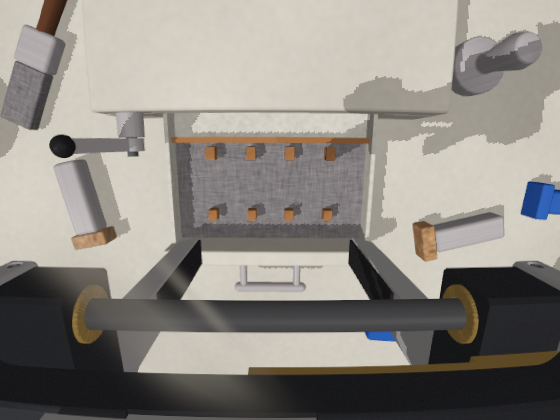

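The two wrist views show one grey vial with a cork each, at about (273,206) and (278,210), stopper towards the bottom of the picture. In the drawer view the ribs are in rows at ~153 and ~215, the handle bar is at (270,287), and the lever leans left with its ball at (62,146).

```bash
cat >> h.py <<'E'
from scipy.optimize import minimize
def box(x0,x1,w,h=26): return np.array([[x,y,z] for x in(x0,x1) for y in(-w/2,w/2) for z in(0,h)],float)
def sil(v,z0,d,RT):
    m=np.zeros((420,560),np.uint8)
    for b in (box(-50,-34,42),box(-34,50,28)):
        P=proj(b@Rz(v[2]).T+[v[0],v[1],z0],d,RT)
        cv2.fillConvexPoly(m,cv2.convexHull((P*16).round().astype(np.int32)),1,cv2.LINE_8,4)
    return m
def fitvial(im,v0,d,RT,z0=0):
    hsv=cv2.cvtColor(im,cv2.COLOR_BGR2HSV); g=sil(v0,z0,d,RT)
    roi=cv2.dilate(g,np.ones((25,25)))>0
    H,S,V=cv2.split(hsv); m=((S<22)|((S>80)&(H<25)))&roi&(V>60)
    m=cv2.morphologyEx(m.astype(np.uint8),cv2.MORPH_OPEN,np.ones((3,3)))
    n,l,s,_=cv2.connectedComponentsWithStats(m); m=(l==1+np.argmax(s[1:,4]))
    f=lambda v:-(sil(v,z0,d,RT)[roi]&m[roi]).sum()/(sil(v,z0,d,RT)[roi]|m[roi]).sum()
    r=minimize(f,v0,method="Nelder-Mead",options=dict(initial_simplex=np.array(v0)+np.array([[0,0,0],[8,0,0],[0,8,0],[0,0,.15]])))
    return r.x,r.fun,m
E
python3 - <<'E'
from h import *
np.set_printoptions(precision=3,suppress=True)
ov=[]
for n,v0 in (("wL",(565,213,0.04)),("wR",(457,-209,-1.49))):
    d=np.load(n+".npz"); RT=d["R"],d["t"]; im=cv2.imread(f"pics/{n}.png")
    hs=cv2.cvtColor(im,cv2.COLOR_BGR2HSV); print("steel",hs[195,272],hs[230,272],"ground",hs[195,230],hs[195,340])
    v,s,m=fitvial(im,v0,d,RT); print(n,v,s)
    o=im.copy(); c,_=cv2.findContours(sil(v,0,d,RT),0,2); cv2.drawContours(o,c,-1,(0,0,255),1); o[...,1][m]=255; ov.append(o[120:280,180:370])
cv2.imwrite("pics/ov.png",cv2.resize(np.hstack(ov),(798,336)))
d=np.load("wD.npz"); RT=d["R"],d["t"]; im=cv2.imread("pics/wD.png"); H,S,V=cv2.split(cv2.cvtColor(im,cv2.COLOR_BGR2HSV))
px=[]
for c in [(211,153),(251,153),(290,153),(330,153),(213,214),(252,215),(289,215),(327,215)]:
    m=np.zeros_like(H); m[c[1]-8:c[1]+9,c[0]-11:c[0]+12]=1; m=(m>0)&(S>100)&(H<25); px.append(np.argwhere(m)[:,::-1].mean(0))
print(np.array(px)); r=unproj(px,20,d,RT)
ys=[62,22,-22,-62]
for y1 in (18.5,19.5,20.5,21.5):
    ys=[42+y1,42-y1,-42+y1,-42-y1]; src=np.array([[43,y] for y in ys]+[[-24,y] for y in ys],float); print(y1,*rect_fit(src,r[:,:2]))
print("handle",unproj([(270,287)],38,d,RT),"panel",unproj([(270,240),(270,265)],58,d,RT),"cab front",unproj([(92,110),(450,110)],75,d,RT),"ball",unproj([(62,146)],105,d,RT))
E
```

```text
steel [170   9 171] [175   9 173] ground [ 23  20 203] [ 21  22 201]
wL [578.039 200.825   0.06 ] 3161937619765092.5
steel [171  10 175] [171  10 176] ground [ 21  20 200] [ 19  21 206]
wR [ 476.116 -192.278   -1.34 ] 3287603648852174.5
[[210.929 153.   ]
 [250.683 152.837]
 [289.394 152.882]
 [329.486 153.342]
 [213.5   213.5  ]
 [251.743 213.938]
 [288.533 214.075]
 [326.772 214.057]]
18.5 -0.17646585747572682 [542.799  -3.607] [2.892 2.723 2.946 3.014 2.883 2.978 2.927 2.915]
19.5 -0.17647393411534815 [542.799  -3.607] [1.895 1.723 1.947 2.014 1.89  1.979 1.928 1.916]
20.5 -0.17648190673335873 [542.799  -3.607] [0.903 0.723 0.949 1.016 0.912 0.981 0.93  0.917]
21.5 -0.17648977732649052 [542.799  -3.607] [0.202 0.278 0.105 0.098 0.306 0.083 0.121 0.114]
handle [[440.161  14.584  38.   ]] panel [[501.45    3.362  58.   ]
 [474.781   8.121  58.   ]] cab front [[ 652.145  136.274   75.   ]
 [ 597.638 -175.501   75.   ]] ball [[623.928 152.571 105.   ]]h.py:38: RuntimeWarning: overflow encountered in scalar negative
  f=lambda v:-(sil(v,z0,d,RT)[roi]&m[roi]).sum()/(sil(v,z0,d,RT)[roi]|m[roi]).sum()
```

View pics/ov.png

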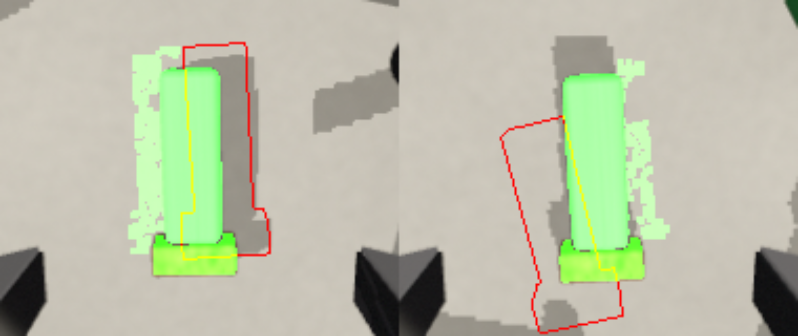

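The ribs fit to within 0.3 mm. The vial fit failed from an unsigned overflow and a loose saturation threshold. I'll fix both, and pick the left vial if the fit is sane.

```bash
sed -i 's/S<22/S<15/; s/f=lambda v:-(\(.*\)).sum()\/(/f=lambda v:-float((\1).sum())\/(/' h.py; sed -n 38p h.py
python3 - <<'E'
from h import *
np.set_printoptions(precision=3,suppress=True)
for n,v0 in (("wL",(565,213,0.04)),("wR",(457,-209,-1.49))):
    d=np.load(n+".npz"); RT=d["R"],d["t"]; im=cv2.imread(f"pics/{n}.png")
    v,s,m=fitvial(im,v0,d,RT); print(n,v,s); np.save(n+"_v",v)
v=np.load("wL_v.npy"); R=down(v[2]); g=v[:2]+Rz(v[2])[:2,:2]@[4,0]
print(g,manip.ik((*g,15),R))
E
```

```text
f=lambda v:-float((sil(v,z0,d,RT)[roi]&m[roi]).sum())/(sil(v,z0,d,RT)[roi]|m[roi]).sum()
wL [566.523 213.451   0.038] -0.8885819521178637
wR [ 456.929 -215.84    -1.526] -0.8900828983727357
[570.52  213.604] [ 0.244  0.5    1.705 -0.     0.937  1.776]
```

Run:
```python
from h import *
np.set_printoptions(precision=3,suppress=True)
ov=[]
for n in ("wL","wR"):
    d=np.load(n+".npz"); RT=d["R"],d["t"]; im=cv2.imread(f"pics/{n}.png"); v=np.load(n+"_v.npy")
    best=min((fitvial(im,v+np.array(e),d,RT) for e in ((0,0,0),(5,0,.05),(0,5,-.05),(-5,0,0),(0,-5,.05),(3,3,-.03))),key=lambda r:r[1])
    v,s,m=best; print(n,v,s,m.sum(),sil(v,0,d,RT).sum()); np.save(n+"_v",v)
    o=im.copy(); o[...,1][m]=255; c,_=cv2.findContours(sil(v,0,d,RT),0,2); cv2.drawContours(o,c,-1,(0,0,255),1); ov.append(o[130:270,200:340])
cv2.imwrite("pics/ov2.png",cv2.resize(np.hstack(ov),(800,400),interpolation=cv2.INTER_NEAREST))
```

```text
wL [566.775 213.885   0.007] -0.8971180663154633 2895 3227
wR [ 456.727 -214.681   -1.505] -0.8922745460141582 2899 3249
```

View pics/ov2.png

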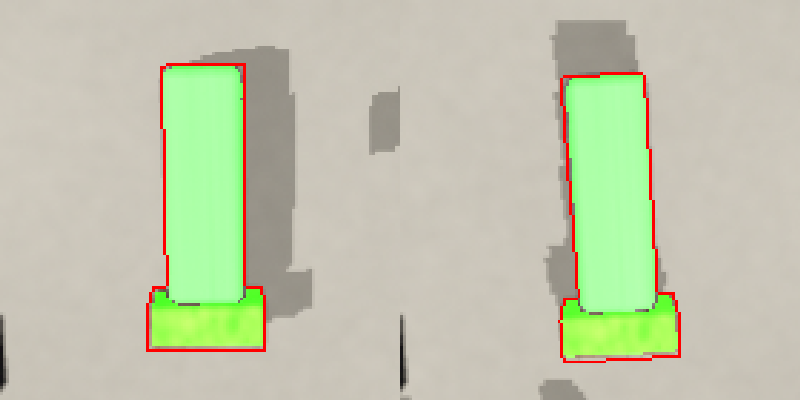

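Both fits lie on the edges to within about a pixel. Picking and placing the left vial now.

```bash
cat >> h.py <<'E'
BC=np.array([542.8,-3.6]); BY=-0.1765
def bay(side,x=0,y=0): return BC+Rz(BY)[:2,:2]@[x,42*side+y]
def pick(v,off):
    g=v[:2]+Rz(v[2])[:2,:2]@[off,0]
    manip.goto((*g,110),down(v[2])); manip.movel((*g,17),vel=120); manip.grab(25)
    print("gap",manip.read_finger_gap()*94); manip.movel((*g,165),vel=200); print("gap",manip.read_finger_gap()*94)
def place(side,off):
    g=bay(side,off); manip.goto((*g,165),down(BY)); manip.movel((*g,75),vel=150)
    print("guard",manip.movel((*g,30),vel=60,guard=6),manip.read_position(),manip.read_ft_force())
E
python3 - <<'E'
from h import *
np.set_printoptions(precision=2,suppress=True)
pick(np.load("wL_v.npy"),-2); place(1,-2)
print(manip.read_finger_gap()*94,manip.read_time())
E
```

```text
gap 28.237925409640365
gap 27.562433301303106
guard True [547.23  38.05  28.92] [-0.09  0.39  3.01]
27.90484486330763 12.4833
```

Contact came at floor height, so I'll release and do the second vial.

Run:
```python
from h import *
np.set_printoptions(precision=2,suppress=True)
manip.let_go(); manip.movel((*bay(1,-2),165),vel=200)
pick(np.load("wR_v.npy"),0); place(-1,0)
print(manip.read_finger_gap()*94)
manip.let_go(); manip.movel((*bay(-1,0),165),vel=200)
manip.goto((530,-4,180),down(BY)); manip.wait(.2); d,RT=wrist("wD2")
np.savez("wD2",R=RT[0],t=RT[1],**{k:d[k] for k in("fx","fy","cx","cy","k1")})
for s in(1,-1):
    v,sc,m=fitvial(d["color"],(*bay(s),BY),d,RT,12); e=Rz(BY)[:2,:2].T@(v[:2]-bay(s)); print(s,e,v[2]-BY,sc)
print(manip.read_time())
```

```text
gap 27.44952728760483
gap 27.69583832977935
guard True [534.49 -44.72  28.94] [-0.4  -0.07  4.81]
27.51702160206375
1 [ 9.01 -1.18] 0.09316548533042193 -0.5332527206771464
-1 [ 0.32 -0.79] -0.010732408669730659 -0.5576392719249862
23.2583
```

View pics/wD2.png

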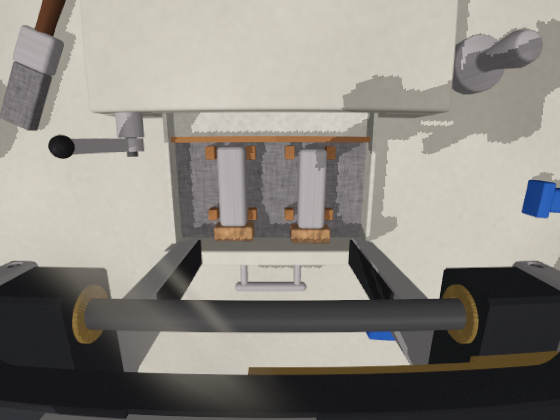

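Both vials lie between their ribs with corks at the front, (233,233) and (310,235). A quick check of the end positions along x, then shut the drawer.

Run:
```python
from h import *
np.set_printoptions(precision=1,suppress=True)
d=np.load("wD2.npz"); RT=d["R"],d["t"]
for s,px in((1,[(232,147.5),(233,227)]),(-1,[(313,149.5),(311,229)])):
    print(s,[(Rz(BY)[:2,:2].T@(p-bay(s))) for p in unproj(px,38,d,RT)[:,:2]])  # expect x=+50, -34
C=Rz(BY)[:2,:2]
h=unproj([(270,287)],38,d,RT)[0,:2]; print("handle in bay-centre frame",C.T@(h-BC))
cf=unproj([(92,110),(450,110)],75,d,RT)[:,:2]; print("cab front",[C.T@(p-BC) for p in cf])
print("ball",[C.T@(unproj([(62,146)],z,d,RT)[0,:2]-BC) for z in(95,105,115)], "pivot",C.T@(unproj([(132,146)],56,d,RT)[0,:2]-BC))
```

```text
1 [array([48.5, -4.1]), array([-34.3,  -2.4])]
-1 [array([46.4, -1.4]), array([-36.6,  -1.5])]
handle in bay-centre frame [-104.4    0.5]
cab front [array([ 83.3, 155.9]), array([  82.7, -159.3])]
ball [array([ 52.8, 174.3]), array([ 52.9, 167.1]), array([ 52.9, 159.9])] pivot [ 51.3 131.4]
```

Run:
```python
from h import *
np.set_printoptions(precision=2,suppress=True)
C=Rz(BY)[:2,:2]; P=lambda x,y,z:(*(BC+C@[x,y]),z); L=lambda:C.T@(np.array(manip.read_position())[:2]-BC)
manip.goto(P(-145,0,130),down(BY)); manip.grab(20)
manip.movel(P(-145,0,36),vel=200)
print(manip.movel(P(5,0,36),vel=70,guard=15),L(),manip.read_ft_force())
print(manip.movel(P(32,0,36),vel=30,guard=15),L(),manip.read_ft_force())
x=L()[0]
manip.movel(P(x-30,0,36)); manip.movel(P(x-30,0,150),vel=250)
d=manip.read_camera("top"); cv2.imwrite("pics/top1.png",cv2.resize(d["color"][80:350,130:480],(778,600),interpolation=cv2.INTER_CUBIC)); print(manip.read_time())
```

```text
False [5.15 0.  ] [-1.17 -0.05 -1.02]
True [14.45 -0.01] [-0.23  0.06  0.01]
29.75
```

View pics/top1.png

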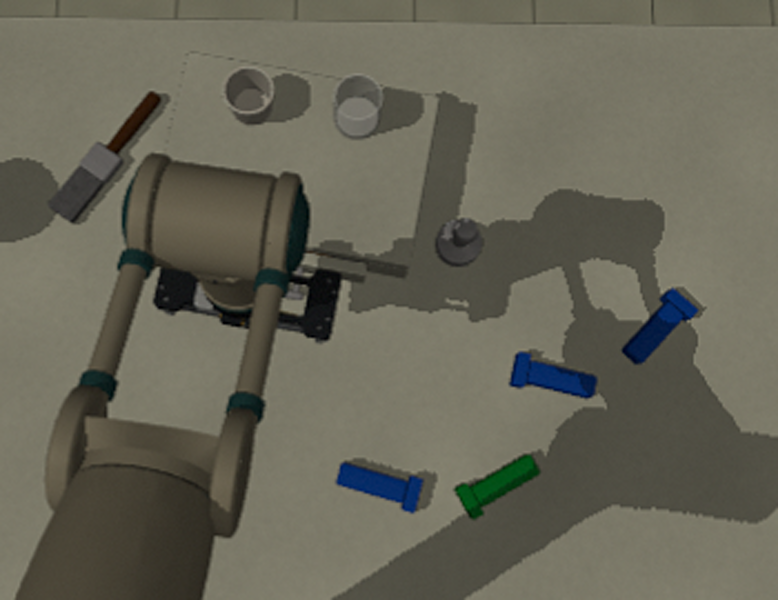

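Most of the drawer front is hidden by the arm, but the drawer looks shut and the cup, tube, brush and tamper haven't moved. I'll check from the wrist.

Run:
```python
from h import *
C=Rz(BY)[:2,:2]
manip.goto((*(BC+C@[-20,40]),200),down(BY)); manip.wait(.2); d,RT=wrist("wS"); np.savez("wS",R=RT[0],t=RT[1],**{k:d[k] for k in("fx","fy","cx","cy","k1")})
```

```text
(no output)
```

View pics/wS.png

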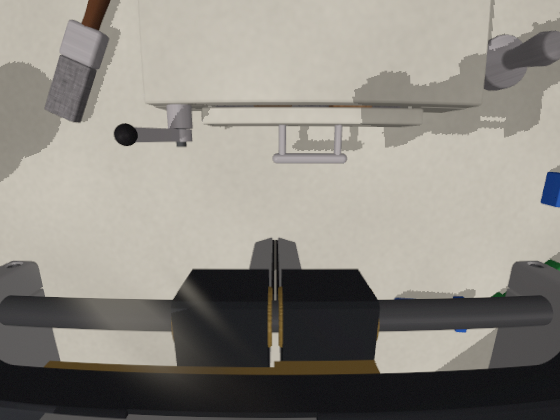

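Run:
```python
from h import *
np.set_printoptions(precision=1,suppress=True)
C=Rz(BY)[:2,:2]; d=np.load("wS.npz"); RT=d["R"],d["t"]; F=lambda px,z:C.T@(unproj([px],z,d,RT)[0,:2]-BC)
im=cv2.imread("pics/wS.png"); print(im[92:170,310].mean(1).round(), im[98:128,350].tolist())
for n,p,z in(("handle",(310,158),38),("panel out",(310,124),58),("panel in",(310,109),58),("cab",(310,103),75),("ball",(126,135),119),("orange",(350,105),38)): print(n,F(p,z))
```

```text
[191. 191. 191. 189. 189. 190. 190. 186. 181. 174. 129. 117. 113.  79.
  87. 138. 181. 194. 192. 193. 194. 194. 195. 196. 195. 196. 196. 197.
 196. 195. 188. 153. 114. 115. 171. 192. 192. 192. 192. 192. 192. 192.
 192. 192. 192. 193. 192. 192. 152. 141. 139. 140. 140. 139. 139. 139.
 140. 140. 183. 190. 190. 119. 119. 137. 152. 168. 169. 166. 163. 157.
 146. 158. 186. 188. 188. 189. 189. 189.] [[178, 190, 194], [176, 187, 193], [171, 182, 187], [164, 175, 180], [137, 147, 152], [110, 119, 123], [103, 112, 116], [81, 99, 118], [59, 83, 111], [104, 118, 129], [158, 170, 175], [179, 191, 196], [181, 193, 198], [182, 194, 199], [182, 193, 199], [183, 195, 199], [183, 194, 200], [185, 196, 201], [186, 197, 201], [186, 197, 202], [186, 197, 203], [186, 197, 202], [185, 196, 202], [185, 196, 201], [178, 189, 194], [159, 170, 175], [108, 116, 120], [104, 111, 116], [106, 114, 118], [136, 147, 151]]
handle [28.6 -0.3]
panel out [62.8  2.9]
panel in [77.   3.2]
cab [80.6  5.2]
ball [ 52.1 157.3]
orange [ 83.4 -40.8]
```

The handle is at 28.6 against a cabinet front at 81–83, which matches shut (53 ahead), so the drawer is closed. Now the lever: its ball is at local (52,157), z≈119.

Run:
```python
from h import *
np.set_printoptions(precision=2,suppress=True)
C=Rz(BY)[:2,:2]; P=lambda y,z,x=53:(*(BC+C@[x,y]),z); L=lambda:(C.T@(np.array(manip.read_position())[:2]-BC),manip.read_position()[2])
manip.goto(P(205,170),down(BY)); manip.movel(P(205,118),vel=150)
print(manip.movel(P(105,118),vel=80,guard=20),L(),manip.read_ft_force())
manip.movel(P(112,118)); manip.movel(P(112,160)); manip.movel(P(76,160))
print(manip.movel(P(76,70),vel=60,guard=15),L(),manip.read_ft_force())
```

```text
False (array([ 53.05, 105.1 ]), np.float64(118.02225836925494)) [-0.89 -0.66  0.11]
True (array([52.88, 72.3 ]), np.float64(120.07343159063983)) [ 0.16 -4.14  1.68]
```

The fingers went down on the inner side of the ball. I'll lift and press further out, on the ball and arm.

Run:
```python
from h import *
np.set_printoptions(precision=2,suppress=True)
C=Rz(BY)[:2,:2]; P=lambda y,z,x=53:(*(BC+C@[x,y]),z); L=lambda:(C.T@(np.array(manip.read_position())[:2]-BC),manip.read_position()[2])
manip.movel(P(72,165)); manip.movel(P(94,165))
print(manip.movel(P(94,70),vel=60,guard=15),L(),manip.read_ft_force(),manip.read_time())
d=manip.read_camera("scene"); cv2.imwrite("pics/sc1.png",cv2.resize(d["color"][110:290,250:430],(600,600),interpolation=cv2.INTER_CUBIC))
```

```text
True (array([52.88, 93.65]), np.float64(76.0624823350828)) [-1.23 -0.2   7.6 ] 37.0
```

The tips stopped at z=62, which is the top of a level arm. Retreating and checking.

Run:
```python
from h import *
C=Rz(BY)[:2,:2]; P=lambda x,y,z:(*(BC+C@[x,y]),z)
manip.movel(P(53,94,165)); manip.goto(P(-20,40,200),down(BY)); manip.wait(.3); d,RT=wrist("wE")
F=lambda px,z:C.T@(unproj([px],z,d,RT)[0,:2]-BC)
g=d["color"].max(2)[100:150,120:300]; m=g<45; n,l,s,c=cv2.connectedComponentsWithStats(m.astype(np.uint8)); i=1+np.argmax(s[1:,4])
print(s[i],c[i]+[120,100],F(c[i]+[120,100],56),F((310,158),38),manip.read_ft_force())
```

```text
[124  28  14  18 185] [250.52432432 136.42702703] [52.65756481 63.18212671] [30.39254145  0.95362492] [-0.1131398  -0.10645468  0.6067638 ]
```

View pics/wE.png

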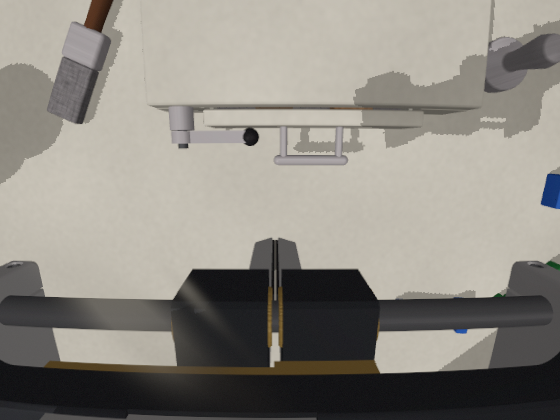

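The lever lies level across the front, ball at (250,136), which is local y=63 as expected, and the drawer is shut. Handing in.

```bash
python3 -c "
from rig import manip
manip.let_go(); manip.wait(.3); print(manip.read_time(), manip.job_done())"
```

```text
the job is handed in; nothing more can be done
40.375 None
```

I handed the job in at 40.4 s: both vials lie in their bays with corks to the drawer front, the drawer measures shut, the lever lies level across it, and I moved none of the other objects; the hand-in returned no verdict.

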